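# Close the slip tubs and hold the shaker's dial at its third notch

## Robot

A 6-joint arm with a two-finger parallel gripper is mounted at the origin on a cart in front of the work surface, level with it; the furniture and walls round the work are solid. World frame = base frame: x ahead of the robot, y to its left, z up, the work surface at z = 0. Lengths are in m, angles in rad, forces in N, time in s.
With the tool pointing down it reaches from about 0.375 to 0.9 m from the base axis. Payload 3.1 kg.
Tool frame: the origin (TCP) lies midway between the tips of the shut fingers; the grasp point (between the pads) lies robot.grip_depth behind it (robot.grip_depth is the distance from the TCP to the grasp point, in m); z points along the fingers, y is the line along which they close (so a half turn about z gives the same grasp; the last joint's range is limited). The gripper opens to 87 mm and grips with 3 to 60 N. Pads are 19 mm wide; open, the fingers measure 117 mm over their backs; the gripper's body (75 mm by 190 mm) begins 51 mm behind the grasp point.
Start: joints at [-0.178, 0.527, 1.433, -0, 1.181, -0.178], TCP at [0.625, 0, 0.223] pointing down, gripper open.
Joint ranges: [-3.08, 3.08], [-0.75, 2.2], [0.22, 2.44], [-1.43, 4.57], [0, 2.65], [-2.85, 2.85]. Speed limits (rad/s): [2.79, 2.79, 3.14, 3.14, 3.14, 3.14].

## Interface

Orientations are given as a unit quaternion [x, y, z, w].
In Python, from rig import robot gives the robot as it stands.
- The arm moves only by the tool advance, called after ">>>" as name([rows], argument=value, ...), one row to a line, values as JSON. Schema: {"type":"object","properties":{"ticks":{"type":"array","items":{"type":"array","items":{"type":"number"},"minItems":4,"maxItems":4},"minItems":1,"maxItems":20},"aperture":{"type":"number"},"grip_force":{"type":"number"},"only":{"type":"string"},"quiet":{"type":"boolean"},"lines":{"type":"string"}},"required":["ticks"],"additionalProperties":false}. ticks is a list of rows, 1 to 20 of them, each of 4 numbers: dx, dy, dz in m, then a turn about the tool's z in rad; each row shifts and turns the commanded pose from where the row before left it, along the tool's axes as they then stand; what a row does not reach is not made up. A row lasts 1/12 s, in which the tool goes at most 0.0417 m and 0.125 rad, less where a joint would pass 70% of its speed; a pose out of reach is approached as far as the arm can. aperture is the finger opening in m, set as the call begins (left out keeps the last). The fingers move at their own pace and stop on an object; grip_force is the grip in N (left out, the last holds). Time passes only in rows, so rows that do not move let the fingers close. The tool returns the time, the measured TCP pose, the force, the opening and the grip force at its end. only (a regular expression) keeps the lines of the reply that match it, lines (a string "A,B") keeps lines A to B, and quiet returns only ok. Input that does not fit is refused with a message, and nothing moves.
- robot.get_obs(): the state, without advancing time (a new reading comes with each control period).
- robot.camera(name): name is "scene" or "side" or "wrist"; returns a dict with "img" (480x640x3 uint8, red, green, blue), "fx", "fy", "cx", "cy" (pixels), "xyz" and "attitude" of the camera in the world. Camera axes: x right, y down, z forward; pixel columns grow to the right and rows downward; lengths in m; the calibration is good to about 2 mm. The wrist camera is an equidistant fisheye: a pixel r from the principal point sees the ray r / f radians off the axis. A picture is of the moment at which its call begins. There is no depth.
- robot.hand_in(): hands the job in; it is judged then, once.
The state is a dict: "time": time; "q": joint angles; "joint_velocities": joint speeds; "joint_torque": joint torques, N m; "position": TCP position; "tool_rot": TCP orientation; "ft_force": force on the tool from outside, world axes, zero at the start; "moment": the same for the moment, N m; "grip_width": finger opening in m; "grip_force": force on a finger pad.
Only numpy, scipy, OpenCV 4.12 (cv2) and the standard library are available. Lean on these libraries where they do the work, as an engineer would, in place of code of your own. Each camera call takes 0.05 s, during which the arm holds its last target. There are 200 camera calls.

## Task

Get the bench shaker running: first press the blue and the green lid straight down until each is fully home on its tub (no orange band left showing), then push the red grip of the spring-return dial down past its first two clicks into the third notch and keep it held there against the spring. Finish while your fingers are still holding the dial at the third notch, and leave the cup, the glaze tile and the plaster plug standing where they are.

Things in the scene. Friction and masses are not known exactly. Their poses are not given: they have to be found in the camera images.
- shaker: Bench shaker, fixed: grey base 130 x 330 mm, two white tubs in a row, and at its right end a blue control box (top at z = 105 mm) with a white front face. Origin: centre of the base's underside, on the table. x points to the machine's back, y to its left (row: blue lid, green lid, box), z up. The box's front is at x = -45 mm, its right side at y = -165 mm
- lid_a_top (a point): centre of the top of the blue lid (a disc 102 mm across with a low raised pad 40 mm across in the middle), on the left tub. Starts 4 to 9 mm too high; fully home it is 86 mm above the table
- lid_a (a joint): how far the blue lid is pressed down, m: 0.010 is fully home against its stop. It slides straight down against stiff friction (about 8 N) and stays where it is pushed; an orange band shows under its edge while it is not home
- lid_b_top (a point): centre of the top of the green lid (a disc 96 mm across with a low raised pad 40 mm across in the middle), on the middle, taller tub. Starts 4 to 9 mm too high; fully home it is 100 mm above the table
- lid_b (a joint): how far the green lid is pressed down, m: 0.010 is fully home against its stop; otherwise like the blue lid
- dial_hub (a point): point on the dial's turning axis, straight in front of the control box's face (45 mm in front of it, in the plane of the grip's middle), 70 mm above the table. The axis runs along the shaker's x. The dial is a black disc 66 mm across with a steel arm to its right; it is fixed in the shaker
- dial_grip (a point): red grip bar at the end of the dial's arm: round, 24 mm thick, 68 mm long over its round ends, parallel to the shaker's x. This point: middle of the bar, 75 mm from the dial's axis. At rest it is to the right of the hub (shaker's -y) and 0.45 rad above level, 103 mm above the table; pushed down it swings round the hub to 0.45 rad below level. Only the table is below it
- dial_arm: the turning dial: black disc 66 mm across on the white face of the control box, steel arm and red grip bar in one piece. Origin: on the turning axis in the plane of the box's front face; it turns about the shaker's x
- dial (a joint): angle the dial is pressed down from rest (its start, 0), rad. Notches 1, 2, 3 (one, two, three dots on the white face) at 0.27, 0.54, 0.81; a click ridge before each (0.135, 0.405, 0.675); firm stop at 0.90. A spring always drives it back to 0: about 4 N at rest to 8 N at the third notch, felt at the grip, 1 to 2 N more climbing a ridge. No notch holds by itself
- bisque_cup_1: bystander: unglazed cup, 62 mm across, 55 mm high, upright on the table to the right of the shaker; origin at its underside
- test_tile_1: bystander: flat glaze test tile 63 x 40 x 8 mm on the table in front of the cup; origin at its underside
- natch_plug_0: bystander: white plaster plug 30 mm across, 28 mm high, on the table to the left of the shaker; origin at its underside

How it is judged:
By the outcome, as a careful person would: the job done as asked, in the order asked, and still so for the second after the job is handed in, while the arm keeps its last pose, push and grip.
It also fails if it takes over 48 s, if anything falls off the work surface, if the arm or the gripper's body presses on something with over 40 N, if the wrist force passes 120 N, or if a joint passes its speed limit or range.

## Working session

There is one attempt and no reset: what is moved stays moved. The work goes in short steps, Python scripts to look and compute and a tool call to move; the robot and the scene stay as the last step left them, time stands still between calls to the robot, and variables do not carry over. Pictures are saved under pics/ and viewed, at most 10 in all, crops included, and the job is handed in when it is done.

```bash
ls; mkdir -p pics; python3 - <<'E'
from rig import robot
import cv2,numpy as np
o=robot.get_obs();print({k:np.round(v,3).tolist() for k,v in o.items()},robot.grip_depth)
for n in("scene","side"):
    c=robot.camera(n);cv2.imwrite(f"pics/{n}0.png",c["img"][:,:,::-1]);print(n,c["fx"],c["fy"],c["cx"],c["cy"],c["xyz"],c["attitude"])
E
```

```text
pics
{'time': 0.0, 'q': [-0.179, 0.528, 1.434, -0.0, 1.181, -0.179], 'joint_velocities': [0.0, 0.001, -0.001, -0.0, -0.001, 0.001], 'joint_torque': [-0.001, -44.005, -17.659, 0.063, 0.058, -0.0], 'position': [0.624, 0.0, 0.222], 'tool_rot': [0.707, 0.707, -0.001, -0.001], 'ft_force': [-0.339, 0.139, -0.041], 'moment': [0.028, -0.009, -0.034], 'grip_force': 0.0, 'grip_width': 0.087} 0.0187
scene 454.0915999338916 454.0915999338916 317.15159308797655 242.22012528832383 [-0.18467953 -0.67529473  0.68862382] [ 0.79562071 -0.38471938  0.19314177 -0.42623344]
side 491.6214871680648 491.6214871680648 315.0912449464811 233.91936470284293 [0.3998982  0.8432381  0.67135192] [-0.05780721  0.87239917 -0.48434994  0.03135523]
```

View pics/scene0.png

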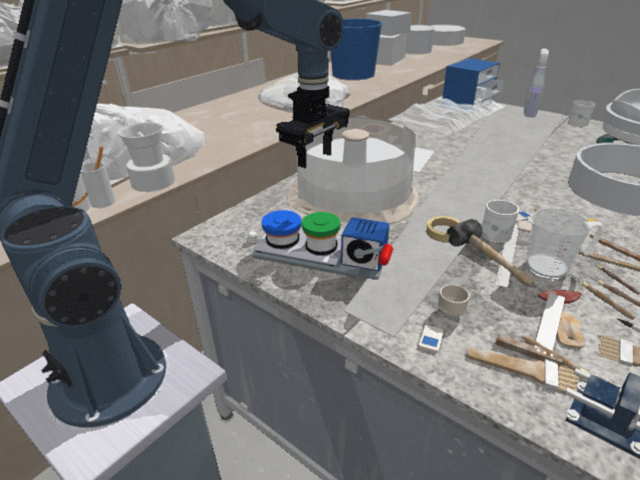

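View pics/side0.png

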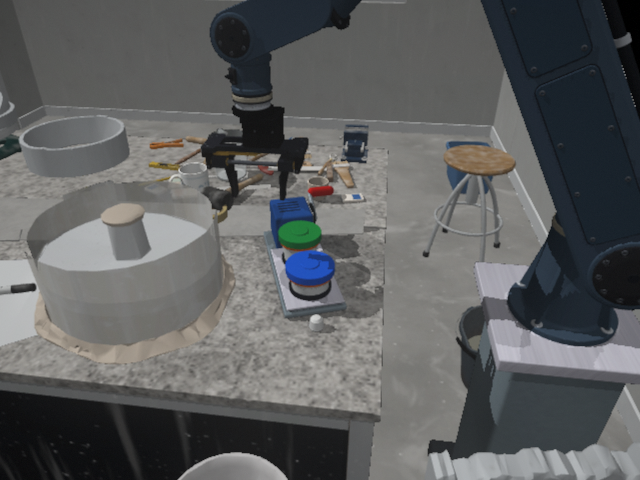

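The scene view shows the blue lid (282,222), green lid (321,225), box (365,245) and red grip (386,254). In the side view they are at about (310,265), (300,233), (292,220) and (320,190), with the plug at (316,322).

```bash
cat >h.py <<'E'
import cv2,numpy as np
from scipy.spatial.transform import Rotation as R
from rig import robot
def ray(c,u,v,fish=False):
    x=np.array([(u-c["cx"])/c["fx"],(v-c["cy"])/c["fy"]])
    if fish:
        t=np.hypot(*x); d=np.r_[x/max(t,1e-9)*np.sin(t),np.cos(t)]
    else: d=np.r_[x,1]
    d=R.from_quat(c["attitude"]).apply(d); return np.array(c["xyz"]),d/np.linalg.norm(d)
def onz(c,u,v,z,fish=False):
    p,d=ray(c,u,v,fish); return p+d*(z-p[2])/d[2]
def tri(rays):
    A=np.zeros((3,3));b=np.zeros(3)
    for p,d in rays:
        M=np.eye(3)-np.outer(d,d);A+=M;b+=M@p
    x=np.linalg.solve(A,b);return x,[np.linalg.norm(np.cross(x-p,d)) for p,d in rays]
HSV=dict(blue=((105,130,60),(125,255,255)),green=((50,120,40),(75,255,255)),red=((0,190,90),(4,255,255)),orange=((8,180,150),(22,255,255)))
def blobs(img,col,n=3,amin=15):
    h=cv2.cvtColor(img,cv2.COLOR_RGB2HSV);m=cv2.inRange(h,*map(np.array,HSV[col]))
    k,l,s,ce=cv2.connectedComponentsWithStats(m)
    i=[j for j in np.argsort(-s[1:,4])+1 if s[j,4]>=amin][:n]
    return [(ce[j].round(1).tolist(),s[j].tolist()) for j in i],l
E
python3 - <<'E'
from h import *
for n in("scene","side","wrist"):
    c=robot.camera(n);print(n,c["xyz"].round(3) if n=="wrist" else "", c["fx"])
    if n=="wrist": cv2.imwrite("pics/w0.png",c["img"][:,:,::-1])
    for col in HSV:
        for b in blobs(c["img"],col,4)[0]: print(col,b,onz(c,*b[0],.09,n=="wrist").round(3))
E
```

```text
scene  454.0915999338916
blue ([356.4, 49.4], [331, 19, 50, 60, 2316]) [2.291 1.033 0.09 ]
blue ([463.4, 79.7], [443, 59, 56, 45, 1350]) [2.006 0.206 0.09 ]
blue ([367.1, 230.0], [342, 218, 47, 28, 851]) [ 0.607 -0.175  0.09 ]
blue ([281.0, 222.4], [262, 210, 39, 26, 812]) [0.506 0.017 0.09 ]
green ([320.7, 224.0], [302, 212, 38, 25, 764]) [ 0.56  -0.067  0.09 ]
red ([385.4, 254.0], [379, 245, 13, 20, 164]) [ 0.548 -0.263  0.09 ]
side  491.6214871680648
blue ([309.5, 267.3], [285, 250, 50, 35, 1392]) [0.516 0.046 0.09 ]
blue ([287.5, 213.1], [270, 197, 42, 51, 1013]) [ 0.6   -0.167  0.09 ]
blue ([355.7, 196.3], [353, 195, 7, 4, 21]) [ 0.443 -0.275  0.09 ]
green ([299.2, 234.1], [278, 221, 43, 28, 971]) [ 0.557 -0.076  0.09 ]
red ([318.9, 188.9], [309, 187, 22, 6, 75]) [ 0.541 -0.304  0.09 ]
wrist [0.626 0.079 0.384] 371.64829954431775
blue ([198.3, 190.6], [141, 133, 115, 118, 10571]) [0.525 0.032 0.09 ]
blue ([283.0, 376.0], [232, 356, 112, 47, 3830]) [ 0.59  -0.151  0.09 ]
blue ([308.1, 320.4], [295, 314, 26, 12, 240]) [ 0.615 -0.087  0.09 ]
green ([252.0, 289.9], [190, 254, 106, 72, 4812]) [ 0.566 -0.057  0.09 ]
```

View pics/w0.png

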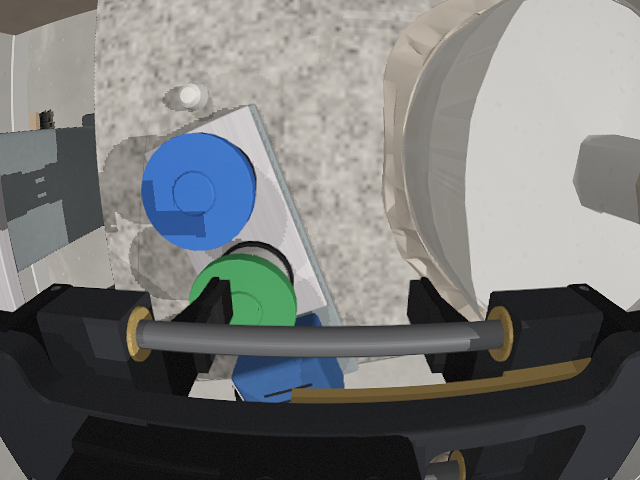

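The wrist view shows the blue pad at about (194,193) and the green pad at about (243,310). The base's long edge runs from (251,104) to (343,345). Next I'll compute positions and the shaker's yaw.

```bash
python3 - <<'E'
from h import *
from scipy.optimize import least_squares
W=robot.camera("wrist");S=robot.camera("scene");D=robot.camera("side")
for col,r,z in(("blue",.051,.0925),("green",.048,.1065)):
    l=blobs(W["img"],col)
    m=(l[1]==l[1][int(l[0][0][0][1]),int(l[0][0][0][0])]).astype(np.uint8)
    c=max(cv2.findContours(m,0,cv2.CHAIN_APPROX_NONE)[0],key=len)[:,0]
    if col=="green": c=c[c[:,1]<285]
    P=np.array([onz(W,*p,z,True) for p in c])[:,:2]
    f=least_squares(lambda x:np.hypot(*(P-x).T)-r,P.mean(0),loss="soft_l1",f_scale=.001)
    print(col,f.x.round(4),np.abs(f.fun).mean())
print("pads",onz(W,194,193,.0925,True),onz(W,243,310,.1065,True))
a,b=onz(W,251,104,.012,True),onz(W,325,300,.012,True);print("edge",a,b,"yaw",np.arctan2(*(a-b)[:2])*-1)
p=[385.4,254];print("grip scene z .103",onz(S,*p,.103))
print("tri lids",tri([ray(S,281,222.4),ray(D,309.5,267.3)]),tri([ray(S,320.7,224),ray(D,299.2,234.1)]))
i=S["img"][195:285,240:400,::-1];cv2.imwrite("pics/crop.png",cv2.resize(i,None,fx=5,fy=5,interpolation=cv2.INTER_CUBIC))
E
```

```text
blue [0.5233 0.0308] 0.0010864820692024749
green [ 0.562  -0.0669] 0.003875660000287555
pads [0.52190488 0.03013425 0.0925    ] [ 0.56035297 -0.06863964  0.1065    ]
edge [0.55745236 0.10623878 0.012     ] [ 0.63178521 -0.10482343  0.012     ] yaw 0.33861963225874353
grip scene z .103 [ 0.53241322 -0.27192354  0.103     ]
tri lids (array([0.51854256, 0.03005641, 0.07863076]), [np.float64(0.00022893649406280668), np.float64(0.00022893649406281356)]) (array([ 0.55578057, -0.07088384,  0.09343154]), [np.float64(1.8616079209617448e-05), np.float64(1.861607920937674e-05)])
```

View pics/crop.png

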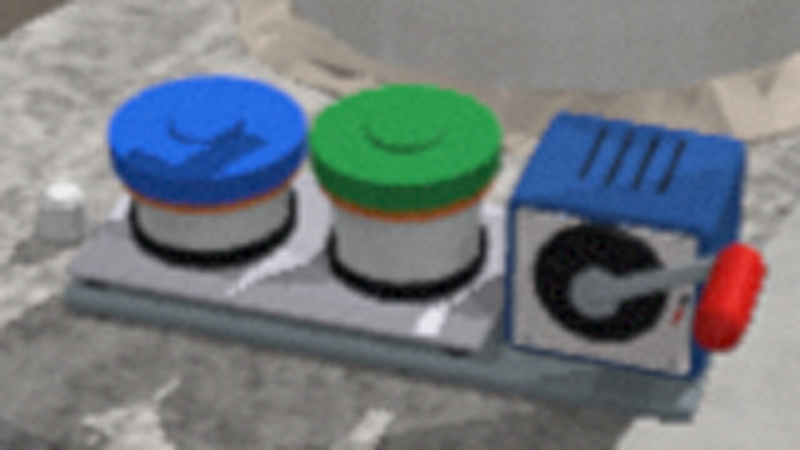

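The two fixes on the geometry agree: grip at about (0.532, -0.272), yaw about 0.35. I'll move over the blue lid with the fingers shut and turn the tool so that tool y lies along the row.

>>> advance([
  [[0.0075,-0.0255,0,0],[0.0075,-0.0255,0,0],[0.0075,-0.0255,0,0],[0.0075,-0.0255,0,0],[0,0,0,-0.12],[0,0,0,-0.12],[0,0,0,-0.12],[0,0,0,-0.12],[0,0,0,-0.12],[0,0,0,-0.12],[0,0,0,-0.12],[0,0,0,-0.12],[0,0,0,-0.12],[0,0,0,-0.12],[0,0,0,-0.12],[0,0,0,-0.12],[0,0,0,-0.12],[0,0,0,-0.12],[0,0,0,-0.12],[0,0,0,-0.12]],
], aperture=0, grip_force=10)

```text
refused: ticks[0]: the value is too long (schema: maxItems 4). Nothing was moved.
```

The error is about the shape of the input: a list of rows, each a list of 4 numbers. Fixing that and sending the same move.

>>> advance([
  [0.0075,-0.0255,0,0],
  [0.0075,-0.0255,0,0],
  [0.0075,-0.0255,0,0],
  [0.0075,-0.0255,0,0],
  [0,0,0,-0.12],
  [0,0,0,-0.12],
  [0,0,0,-0.12],
  [0,0,0,-0.12],
  [0,0,0,-0.12],
  [0,0,0,-0.12],
  [0,0,0,-0.12],
  [0,0,0,-0.12],
  [0,0,0,-0.12],
  [0,0,0,-0.12],
  [0,0,0,-0.12],
  [0,0,0,-0.12],
  [0,0,0,-0.12],
  [0,0,0,-0.12],
  [0,0,0,-0.12],
  [0,0,0,-0.12],
], aperture=0, grip_force=10)

```text
time: 2.07
position: [0.523, 0.03, 0.2227]
tool_rot: [-0.177, 0.984, -0.0, 0.0]
ft_force: [0.0, 0.4, 0.4]
grip_width: 0.0003
grip_force: 0.0
```

```bash
python3 - <<'E'
from h import *
o=robot.get_obs();p=np.array(o["position"]);r=R.from_quat(o["tool_rot"])
for n,t in(("blue",[.5225,.0305]),("green",[.561,-.068]),("grip",[.532,-.272])): print(n,r.inv().apply(np.r_[t,p[2]]-p).round(4))
print(o["q"],r.as_matrix().round(3))
W=robot.camera("wrist");cv2.imwrite("pics/w1.png",W["img"][:,:,::-1])
E
```

```text
blue [ 0.0003  0.0006 -0.    ]
green [-0.0015 -0.1051  0.    ]
grip [ 0.0966 -0.2863  0.    ]
[-1.56123961e-01  3.91680781e-01  1.68466734e+00  3.65618431e-05
  1.06495481e+00 -2.08210459e+00] [[-0.938 -0.348  0.   ]
 [-0.348  0.938 -0.   ]
 [-0.    -0.    -1.   ]]
```

View pics/w1.png

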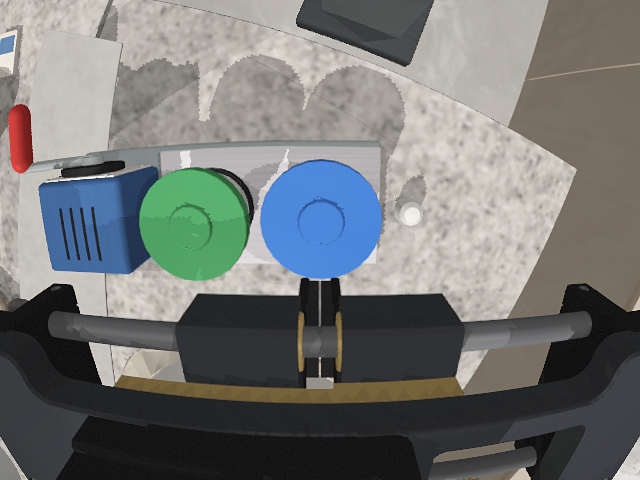

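The wrist view shows the blue pad at (321,222), the green pad at (190,227), the red grip at about (21,138) and the plug at (410,214), and the tool is aligned with the row. Next I'll descend on blue and recheck the other points from this view.

```bash
python3 - <<'E'
from h import *
W=robot.camera("wrist")
rb=blobs(W["img"],"red",1)[0][0];print(rb)
for n,u,v,z in(("blue",321,222,.0925),("green",190,227,.1065),("grip",*rb[0],.103)): print(n,onz(W,u,v,z,True).round(4))
E
```

```text
([26.1, 132.0], [10, 103, 23, 68, 378])
blue [0.5192 0.0293 0.0925]
green [ 0.5565 -0.0699  0.1065]
grip [ 0.5289 -0.2643  0.103 ]
```

>>> advance([
  [0,0,0.025,0],
  [0,0,0.025,0],
  [0,0,0.025,0],
  [0,0,0.025,0],
  [0,0,0.02,0],
  [0,0,0.003,0],
  [0,0,0.003,0],
  [0,0,0.003,0],
  [0,0,0.003,0],
  [0,0,0.003,0],
  [0,0,0,0],
  [0,0,0,0],
])

```text
time: 3.17
position: [0.5241, 0.0299, 0.0889]
tool_rot: [-0.174, 0.985, -0.001, 0.001]
ft_force: [0.3, 0.4, 4.5]
grip_width: 0.0007
grip_force: 2.0
```

>>> advance([
  [0,0,0.0015,0],
  [0,0,0.0015,0],
  [0,0,0.001,0],
  [0,0,0,0],
  [0,0,0,0],
])

```text
time: 3.58
position: [0.5241, 0.0299, 0.0863]
tool_rot: [-0.174, 0.985, -0.001, 0.002]
ft_force: [-3.3, -0.1, 15.8]
grip_width: 0.0005
grip_force: 8.0
```

>>> advance([
  [0,0,0.0015,0],
  [0,0,0.001,0],
  [0,0,0,0],
  [0,0,0,0],
])

```text
time: 3.92
position: [0.5242, 0.0299, 0.0861]
tool_rot: [-0.174, 0.985, -0.001, 0.002]
ft_force: [-6.2, 0.2, 33.1]
grip_width: 0.0006
grip_force: 16.8
```

Blue hit its stop at z = 0.0861 with 33 N. On to green.

>>> advance([
  [0,0,-0.025,0],
  [0,0,-0.03,0],
  [0,-0.0265,0,0],
  [0,-0.0265,0,0],
  [0,-0.0265,0,0],
  [0,-0.026,0,0],
  [0,0,0,0],
  [0,0,0.02,0],
  [0,0,0.004,0],
  [0,0,0.003,0],
  [0,0,0.003,0],
  [0,0,0.003,0],
  [0,0,0.002,0],
  [0,0,0,0],
  [0,0,0,0],
])

```text
time: 5.17
position: [0.5583, -0.0685, 0.1019]
tool_rot: [-0.174, 0.985, 0.0, -0.001]
ft_force: [-2.4, 0.8, 5.7]
grip_width: 0.0006
grip_force: 2.9
```

>>> advance([
  [0,0,0.0015,0],
  [0,0,0.0015,0],
  [0,0,0.0015,0],
  [0,0,0.0015,0],
  [0,0,0,0],
  [0,0,0,0],
])

```text
time: 5.67
position: [0.5584, -0.0685, 0.1001]
tool_rot: [-0.174, 0.985, -0.0, -0.0]
ft_force: [-8.9, 1.8, 32.9]
grip_width: 0.0008
grip_force: 16.3
```

Green hit its stop at z = 0.1001. I'll lift and hover over the dial grip with a small finger gap to cradle the bar, then look.

>>> advance([
  [0,0,-0.03,0],
  [0,0,-0.035,0],
  [0.016,-0.03,0,0],
  [0.016,-0.03,0,0],
  [0.016,-0.03,0,0],
  [0.016,-0.03,0,0],
  [0.016,-0.03,0,0],
  [0.016,-0.03,0,0],
  [0,0,0,0],
  [0,0,0,0],
], aperture=0.014, grip_force=30)

```text
time: 6.5
position: [0.5306, -0.2729, 0.1602]
tool_rot: [-0.172, 0.985, -0.0, 0.001]
ft_force: [-0.7, 0.0, -0.3]
grip_width: 0.0142
grip_force: 0.0
```

```bash
python3 - <<'E'
from h import *
W=robot.camera("wrist");cv2.imwrite("pics/w2.png",W["img"][:,:,::-1]);S=robot.camera("scene");D=robot.camera("side")
o=robot.get_obs();p=np.array(o["position"]);r=R.from_quat(o["tool_rot"])
for c,f in((W,1),(S,0),(D,0)):
    for b in blobs(c["img"],"red",2)[0]:
        g=onz(c,*b[0],.103,f);print(b,g.round(4),r.inv().apply(g-p).round(4))
    print("orange",blobs(c["img"],"orange",4,4)[0])
i=S["img"][195:285,240:400,::-1];cv2.imwrite("pics/crop2.png",cv2.resize(i,None,fx=5,fy=5,interpolation=cv2.INTER_CUBIC))
E
```

```text
([329.2, 237.0], [302, 213, 37, 67, 240]) [ 0.5165 -0.2722  0.103 ] [0.0139 0.0023 0.0569]
([302.0, 252.0], [302, 238, 1, 29, 29]) [ 0.5315 -0.2848  0.103 ] [ 0.0042 -0.0147  0.0569]
orange []
([385.4, 253.9], [379, 245, 13, 19, 162]) [ 0.5327 -0.2717  0.103 ] [-0.0015 -0.0028  0.0569]
orange []
([318.3, 189.3], [309, 187, 22, 7, 82]) [ 0.5391 -0.2762  0.103 ] [-0.0059 -0.0092  0.0569]
orange []
```

View pics/w2.png

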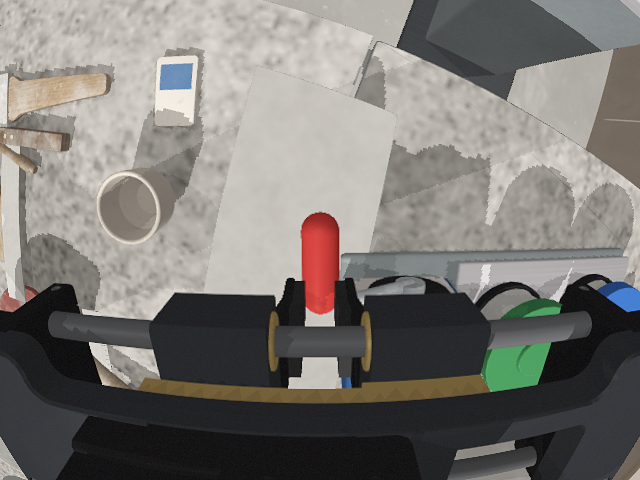

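View pics/crop2.png

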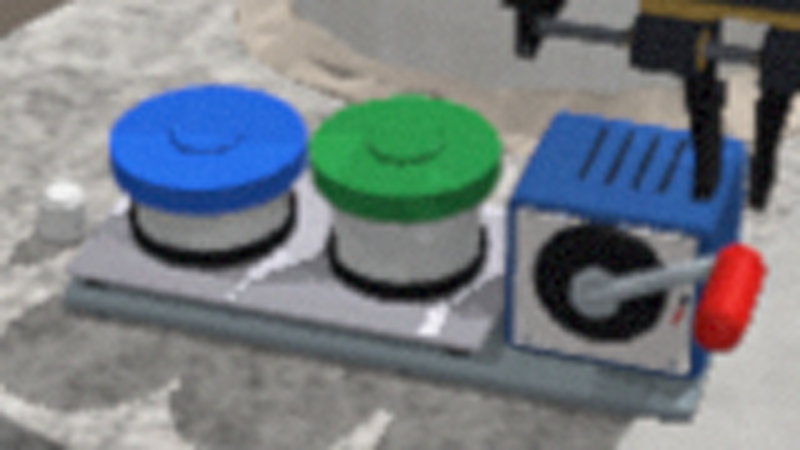

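Both lids show no orange band. In the wrist view the red bar runs from (320,212) to (320,313) and is centred between the fingers at (288..355). The steel arm is at about (400,285). Now I'll get the bar's ends and the arm in tool axes.

```bash
python3 - <<'E'
from h import *
W=robot.camera("wrist");o=robot.get_obs();p=np.array(o["position"]);r=R.from_quat(o["tool_rot"])
for n,u,v,z in(("front",320,212,.103),("rear",320,314,.103),("left",302,250,.103),("right",339,250,.103),("arm",375,291,.09),("arm2",410,285,.08)): print(n,r.inv().apply(onz(W,u,v,z,True)-p).round(4))
print(p,r.inv().apply(W["xyz"]-p))
E
```

```text
front [ 0.029  -0.0003  0.057 ]
rear [-0.0404 -0.0003  0.057 ]
left [ 0.0048 -0.0115  0.057 ]
right [0.0048 0.0115 0.057 ]
arm [-0.0297  0.0379  0.07  ]
arm2 [-0.0301  0.0653  0.08  ]
[ 0.53049466 -0.26943424  0.15999389] [ 0.07895141 -0.00081008 -0.16240408]
```

The bar is centred at tool y = 0, its middle at x ≈ -6 mm, and the arm is at x ≈ -30 mm, so pressing straight down here is clear of the arm. First I'll go down to contact.

>>> advance([
  [0,0,0.021,0],
  [0,0,0.021,0],
  [0,-0.001,0.004,0],
  [0,-0.002,0.004,0],
  [0,-0.001,0.004,0],
  [0,-0.001,0.004,0],
  [0,0,0,0],
  [0,0,0,0],
])

```text
time: 7.37
position: [0.5331, -0.2761, 0.1032]
tool_rot: [-0.174, 0.985, -0.001, 0.001]
ft_force: [1.3, 0.2, 3.9]
grip_width: 0.0138
grip_force: 1.6
```

>>> advance([
  [0,-0.0003,0.004,0],
  [0,-0.0004,0.004,0],
  [0,-0.0004,0.004,0],
  [0,-0.0004,0.004,0],
  [0,-0.0004,0.004,0],
  [0,0,0.004,0],
  [0,0.0002,0.004,0],
  [0,0.0004,0.004,0],
  [0,0.0006,0.004,0],
  [0,0.0008,0.004,0],
  [0,0.001,0.004,0],
  [0,0,0,0],
  [0,0,0,0],
  [0,0,0,0],
])

```text
time: 8.53
position: [0.5336, -0.2767, 0.0597]
tool_rot: [-0.174, 0.985, -0.002, 0.002]
ft_force: [0.3, -2.4, 4.5]
grip_width: 0.0139
grip_force: 2.9
```

```bash
python3 - <<'E'
from h import *
S=robot.camera("scene");D=robot.camera("side");W=robot.camera("wrist")
for c in (S,W): print(blobs(c["img"],"red",2)[0])
a=cv2.resize(S["img"][205:285,320:420,::-1],None,fx=5,fy=5,interpolation=cv2.INTER_CUBIC)
cv2.imwrite("pics/crop3.png",a)
E
```

```text
[([385.2, 274.0], [380, 264, 10, 20, 120])]
[([327.6, 248.3], [298, 231, 45, 50, 316]), ([311.9, 289.0], [306, 275, 15, 28, 132])]
```

View pics/crop3.png

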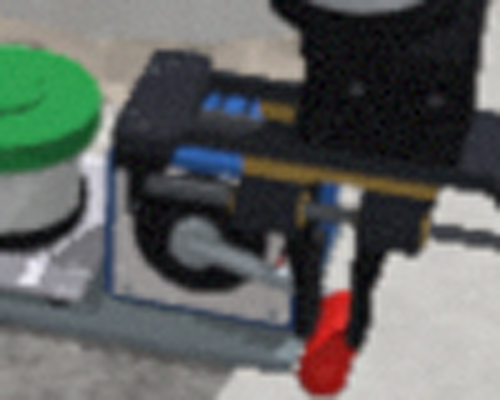

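The fingers straddle the bar and the dial is turned well below level. I'll estimate the angle from the shift of the bar's front end in the scene view (bottom edge row 265 → 284).

```bash
python3 - <<'E'
from h import *
S=robot.camera("scene");rot=R.from_quat(S["attitude"])
ax=np.array([.938,.348]);ay=np.array([-.348,.938])
g0=np.array([.5305,-.2695])+.006*ax
hub=g0+ay*.0675
h=blobs(S["img"],"red",1);print(h[0])
for d in(0,.54,.66,.69,.72,.75,.78,.81,.84,.87,.9):
    t=.45-d;e=np.r_[hub-ay*.075*np.cos(t)-ax*.022,.07+.075*np.sin(t)]
    p=rot.inv().apply(e-S["xyz"]);print(d,(S["fx"]*p[0]/p[2]+S["cx"]).round(1),(S["fy"]*p[1]/p[2]+S["cy"]).round(1),"tipz",(e[2]+.0097).round(4))
E
```

```text
[([385.3, 273.9], [381, 264, 9, 19, 122])]
0 382.5 258.3 tipz 0.1123
0.54 384.6 273.2 tipz 0.073
0.66 383.8 276.2 tipz 0.0641
0.69 383.5 276.9 tipz 0.0619
0.72 383.2 277.7 tipz 0.0597
0.75 382.8 278.4 tipz 0.0575
0.78 382.5 279.0 tipz 0.0554
0.81 382.1 279.7 tipz 0.0533
0.84 381.7 280.4 tipz 0.0512
0.87 381.2 281.0 tipz 0.0491
0.9 380.7 281.6 tipz 0.0471
```

>>> advance([
  [0,0.0006,0.002,0],
  [0,0.0007,0.002,0],
  [0,0.0007,0.002,0],
  [0,0,0,0],
  [0,0,0,0],
  [0,0,0,0],
])

```text
time: 9.23
position: [0.5331, -0.2752, 0.0542]
tool_rot: [-0.174, 0.985, -0.003, 0.002]
ft_force: [-0.4, -1.0, 7.8]
grip_width: 0.014
grip_force: 4.4
```

```bash
python3 - <<'E'
from h import *
S=robot.camera("scene");h=blobs(S["img"],"red",1);print(h[0])
E
```

```text
[([384.2, 276.0], [380, 266, 9, 19, 116])]
```

```bash
python3 - <<'E'
from h import *
a=cv2.imread("pics/scene0.png")[:,:,::-1];b=robot.camera("scene")["img"]
cv2.imwrite("pics/scene9.png",b[:,:,::-1])
red=lambda i:np.clip(i[...,0].astype(np.float32)-i[...,1],0,None)
A,B=red(a),red(b)
for k in(8,):
    up=lambda m:cv2.resize(m,None,fx=k,fy=k,interpolation=cv2.INTER_CUBIC)
    for v0,v1 in((258,269),(260,269)):
        T=up(A[v0-3:v1+3,374:396])[3*k:-3*k];Q=up(B[v0+8:v1+32,366:402])
        r=cv2.matchTemplate(Q,T,cv2.TM_SQDIFF);_,_,m,_=cv2.minMaxLoc(r);print("shift u,v",m[0]/k-8,m[1]/k+8)
o=robot.get_obs();print(o["time"],o["position"],o["ft_force"])
E
```

```text
shift u,v -0.25 20.875
shift u,v 0.0 20.875
9.3333 [ 0.53313306 -0.2752106   0.05427333] [-0.4640154  -3.11931285  7.55033956]
```

Image (0.785) and tip height (0.80) agree, so 1 mm more puts it in the middle of the notch.

>>> advance([
  [0,0.0004,0.0012,0],
  [0,0,0,0],
  [0,0,0,0],
  [0,0,0,0],
  [0,0,0,0],
  [0,0,0,0],
])

```text
time: 9.83
position: [0.533, -0.2748, 0.0531]
tool_rot: [-0.174, 0.985, -0.003, 0.002]
ft_force: [1.1, -3.0, 7.8]
grip_width: 0.0137
grip_force: 4.3
```

```bash
python3 - <<'E'
from h import *
S=robot.camera("scene");i=S["img"][195:285,240:400,::-1]
for c in(S,robot.camera("side")): print(blobs(c["img"],"red",1)[0],blobs(c["img"],"orange",3,4)[0])
cv2.imwrite("pics/fin.png",np.hstack([cv2.resize(S["img"][195:305,240:400,::-1],(400,275)),cv2.resize(robot.camera("wrist")["img"][:,:,::-1],(400,275))]))
E
```

```text
[([384.0, 275.9], [379, 266, 10, 20, 122])] []
[] []
```

View pics/fin.png

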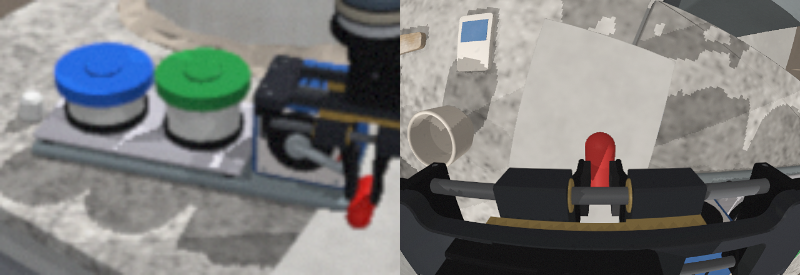

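The final view shows both lids home with no orange, the bar held between the fingers, and the cup, tile and plug standing where they were. The force is a steady 7.8 N, as expected at the third notch.

```bash
python3 -c "
from rig import robot
print(robot.hand_in())"
```

```text
the job is handed in; nothing more can be done
None
```

The job is handed in at about 10 s: I pressed both lids down to their stops, then pushed the dial to about 0.80–0.81 rad (third notch, estimated from the camera and fingertip height) and held it there at 7.8 N, with the cup, tile and plug left standing.

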